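# Keyed ring holder into the setter's turntable

### The job

Pick up the red ring holder, the one with the gold ring in it, and turn it so that its yellow key lines up with the slot in the bronze turntable. Lower it into the turntable's round well (do not drop it) until it sits fully home, foot flat on the well's floor and key in the slot, then let go. Leave the blue and the black holders where they stand.

Things in the scene. Friction and masses are not known exactly. Their poses are not given: they have to be found in the camera images.
- gold_center (a point): Loose ring holder, 250 g: round aluminium foot 52 mm diameter, 14 high, with a yellow key (12 wide, 14 high) out along +x to 40 mm from the axis; on it a square red block 24 x 24, faces square to the key, 14 to 60 mm above the underside; half a gold ring (23 mm, band 8 wide) stands on top, to 72 mm. Point: on the axis, 37 mm above the underside; x along the key, z up.
- silver_center (a point): Bystander: same holder and sizes, but a blue block with a silver ring. Point: on the axis, 37 mm above the underside; x along the key, z up.
- bare_center (a point): Bystander: same holder and sizes, but a black block and no ring. Point: on the axis, 37 mm above the underside; x along the key, z up.
- well_floor (a point): Fixed turntable: dark bronze disc 124 mm diameter on a steel plate 140 x 140 mm; disc top 28 mm above the table. In it a round well, 62 mm diameter, 14 deep, with a slot 24 mm wide, as deep, from the well out through the rim. A seated foot is flush with the disc's top. Point: centre of the well's floor, 14 mm above the table; x along the slot, outwards; z up.
Mind the look-alikes: they are no part of the job. What is meant by the part that bears well_floor is not orange or purple, and is the larger of those in its own colour.

How it is judged:
By the outcome, as a careful person would: the job done as asked, in the order asked, and still so for the second after the job is handed in, with the robot touching nothing.
It also fails if it takes over 48 s, if anything falls off the work surface, if the arm or the gripper's body presses on something with over 40 N, if the wrist force passes 120 N, or if a joint passes its speed limit or range.

### The arm

A 6-joint arm with a two-finger parallel gripper is mounted at the origin on the work surface. World frame = base frame: x ahead of the robot, y to its left, z up, the work surface at z = 0. Lengths are in m, angles in rad, forces in N, time in s.
With the tool pointing down it reaches from about 0.4 to 0.825 m from the base axis. Payload 7 kg.
Tool frame: the origin (TCP) lies on the mounting face of the last link; the fingertips stand 178 mm ahead of it and the grasp point (between the pads) lies 159 mm ahead of it; z points along the fingers, y is the direction in which the jaws open and shut (so a half turn about z gives the same grasp; the last joint's range is limited). The gripper opens to 88 mm and grips with 3 to 60 N. Pads are 19 mm wide; open, the fingers measure 130 mm over their backs; the gripper's body (78 mm by 193 mm) begins 47 mm behind the grasp point.
Start: joints at [0.288, 0.359, 0.012, 0, -1.224, -0.288], TCP at [0.675, -0, 0.405] pointing down, gripper open.
Joint ranges: [-3.07, 3.07], [-1.43, 2.12], [-1.02, 1.25], [-3.03, 1.67], [-3.05, -0], [-3.03, 3.03]. Speed limits (rad/s): [2.39, 2.39, 3.01, 3.14, 3.14, 3.14].

### API

Orientations are given as [roll, pitch, yaw] about the fixed x, y, z axes, in that order (R = Rz(yaw) Ry(pitch) Rx(roll)).
In Python, from station import * gives the robot as it stands.
- The arm moves only by the tool arm_command, never from a script. Its argument "targets" is a list of rows, each a list of 3 entries, a list of its own where there are three numbers: the turn, a rotation vector about the world's x, y, z in rad, then the shift along the world's x, y, z in mm, then the closure, from 0 (fully open) to 1 (shut). In form: [[[wx, wy, wz], [tx, ty, tz], fingers], ...]. A call has 1 to 8 rows; each row shifts and turns the commanded pose from where the row before left it; what a row does not reach is not made up. A row lasts 1/10 s, in which the tool goes at most 50 mm and 8.59 degrees, less where a joint would pass 70% of its speed; a pose out of reach is approached as far as the arm can. A call with a gripper value outside its range is refused whole. The fingers move at their own pace and stop on an object; "squeeze" is the grip in N (left out, the last holds). Time passes only in rows, so rows that do not move let the fingers close. It gives the time, the measured TCP pose, the force and the opening at its end, in the units of the state.
- get_state(): the state, without advancing time (a new reading comes with each control period).
- grab_frame(name): name is "scene" or "side" or "wrist"; returns (picture, depth): 420x560x3 uint8, red, green, blue; 420x560 float32, m along the optical axis (not along the pixel's ray), 0 where there is no reading.
- camera_params(name): a dict with "mtx" (3x3 intrinsics, pixels), "eye" and "orientation" of the camera in the world. Camera axes: x right, y down, z forward; pixel columns grow to the right and rows downward; lengths in m; the calibration is good to about 2 mm. A picture is of the moment at which its call begins: read the wrist's pose just before it. camera_params takes no time and is no camera call; for the wrist camera it gives the pose at the moment of the call.
- job_done(): hands the job in, once; it reports no verdict.
The state is a dict: "t": time; "q": joint angles; "qd": joint speeds; "joint_efforts": joint torques, N m; "eef_pos": TCP position; "ee_rot": TCP orientation; "force": force on the tool from outside, world axes, zero at the start; "moment": the same for the moment, N m; "width": finger opening in m.
Only numpy, scipy, OpenCV 4.12 (cv2) and the standard library are available. Lean on these libraries where they do the work, as an engineer would, in place of code of your own. Each camera call takes 0.05 s, during which the arm holds its last target.

## Working session

There is one attempt and no reset: what is moved stays moved. The work goes in short steps, Python scripts to look and compute and a tool call to move; the robot and the scene stay as the last step left them, time stands still between calls to the robot, and variables do not carry over. Pictures are saved under pics/ and viewed, and the job is handed in when it is done.

Besides the shell and the picture viewer there is one more tool, called after ">>>" as name(argument=value, ...) on one line, values as JSON. arm_command: Moves the arm, as the interface text tells. Its arguments: {"type":"object","properties":{"targets":{"type":"array"},"squeeze":{"type":"number"}},"required":["targets"]}

```bash
mkdir -p pics; cat > h.py <<'E'
from station import *
import numpy as np, cv2
def save(n,im): cv2.imwrite('pics/'+n+'.png',cv2.cvtColor(im,cv2.COLOR_RGB2BGR))
def cam(n):
    p=camera_params(n); return p
def world(p,d):
    K=np.array(p['mtx']);R=np.array(p['orientation'],float)
    if R.shape!=(3,3):
        from scipy.spatial.transform import Rotation as Ro
        R=Ro.from_euler('xyz',R).as_matrix() if R.size==3 else Ro.from_quat(R).as_matrix()
    v,u=np.mgrid[:d.shape[0],:d.shape[1]]
    P=np.stack([(u-K[0,2])/K[0,0]*d,(v-K[1,2])/K[1,1]*d,d],-1)
    W=P@R.T+np.array(p['eye']); W[d==0]=np.nan
    return W
E
python3 - <<'E'
from h import *
print(get_state())
for n in ['scene','side','wrist']:
    p=cam(n); im,d=grab_frame(n); save(n+'0',im); np.savez(n+'0.npz',im=im,W=world(p,d)); print(n,p)
E
```

```text
{'t': 0.0, 'q': array([ 2.88108132e-01,  3.59423108e-01,  1.10541662e-02, -3.89280479e-04,
       -1.22406366e+00, -2.88123501e-01]), 'qd': array([-0.00096571, -0.00016371,  0.00082605,  0.00089096,  0.00093985,
       -0.00012113]), 'joint_efforts': array([-8.00930356e-04, -5.82726967e+01,  2.93058443e+01,  6.99745238e+00,
        6.93249181e-03, -2.06530804e-04]), 'eef_pos': array([6.74812202e-01, 1.41578843e-05, 4.03689899e-01]), 'ee_rot': array([ 3.13991984e+00, -1.14145372e-04, -1.57094419e+00]), 'force': array([-0.46956569, -0.61144916, -0.44318207]), 'moment': array([ 0.01525541,  0.02296151, -0.00562458]), 'width': 0.08761874472216231}
scene {'mtx': array([[515.71743858,   0.        , 284.23194153],
       [  0.        , 515.71743858, 213.06531823],
       [  0.        ,   0.        ,   1.        ]]), 'eye': array([ 1.13524402, -0.24814316,  0.80419285]), 'orientation': array([-2.32985815,  0.01250397,  1.18848463])}
side {'mtx': array([[405.19976746,   0.        , 278.39530156],
       [  0.        , 405.19976746, 202.74046877],
       [  0.        ,   0.        ,   1.        ]]), 'eye': array([-0.01269519, -0.47052057,  0.67505638]), 'orientation': array([-2.32277381,  0.01064411, -0.76545848])}
wrist {'mtx': array([[341.38200463,   0.        , 285.1236827 ],
       [  0.        , 341.38200463, 211.98442987],
       [  0.        ,   0.        ,   1.        ]]), 'eye': array([ 0.6738966 , -0.06801135,  0.38374693]), 'orientation': array([ 2.88672123e+00, -9.48626474e-04, -3.14156191e+00])}
```

View pics/scene0.png

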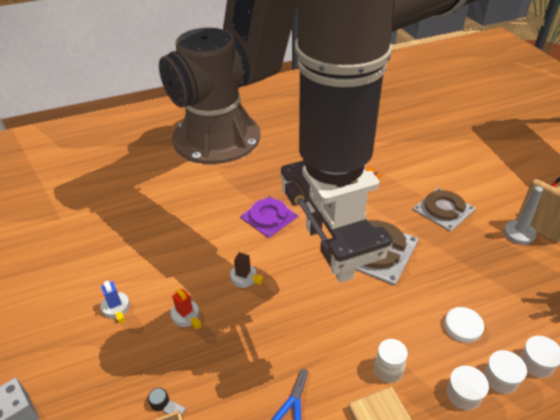

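View pics/side0.png

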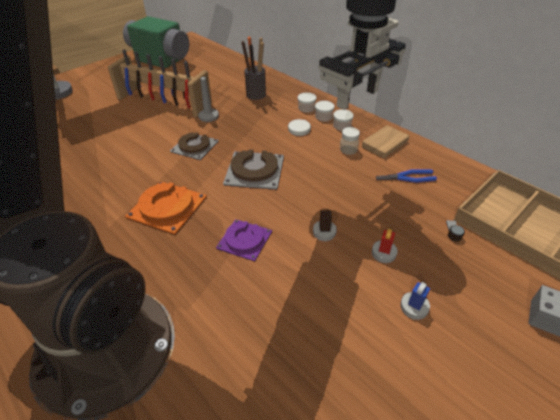

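View pics/wrist0.png

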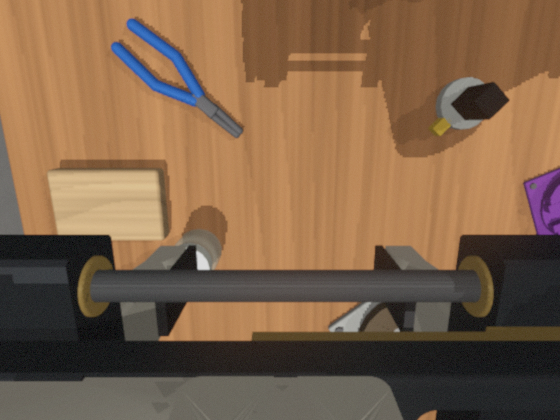

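Scene: the red holder is at about (184,308), blue at (113,298) and black at (243,270). The turntable candidates in the side view are large bronze (255,168), small bronze (194,144), orange (167,204) and purple (245,239). The description fits the large bronze one: it isn't orange or purple, and it's the bigger of the two bronze ones. I'll confirm with crops and take measurements.

```bash
python3 - <<'E'
from h import *
s=np.load('side0.npz');im,W=s['im'],s['W']
c=np.load('scene0.npz');
a=cv2.resize(im[120:220,140:310],None,fx=4.5,fy=4.5,interpolation=cv2.INTER_CUBIC)
save('crop_tt',a)
b=np.hstack([cv2.resize(im[210:330,310:450],(400,343),interpolation=cv2.INTER_CUBIC),cv2.resize(c['im'][250:340,90:210],(400,343),interpolation=cv2.INTER_CUBIC)]); save('crop_h',b)
for n,D in(('side',s),('scene',c)):
    I,W=D['im'].astype(int),D['W']; hsv=cv2.cvtColor(D['im'],cv2.COLOR_RGB2HSV).astype(int)
    ws=(W[...,0]>.3)&(W[...,0]<.95)&(abs(W[...,1])<.5)
    red=((hsv[...,0]<5)|(hsv[...,0]>174))&(hsv[...,1]>200)&(W[...,2]>.012)&(W[...,2]<.08)&ws
    yel=(hsv[...,0]>22)&(hsv[...,0]<34)&(hsv[...,1]>180)&(W[...,2]<.02)&ws
    for k,m in(('red',red),('yel',yel)):
        nc,l,st,ce=cv2.connectedComponentsWithStats(m.astype(np.uint8))
        for i in range(1,nc):
            if st[i,4]>8: P=W[l==i]; print(n,k,ce[i].round(),st[i,4],np.nanmean(P,0).round(4),P.min(0).round(3),P.max(0).round(3))
    for nm,(u,v) in {'side':{'big':(255,168),'small':(194,144)},'scene':{'big':(385,250),'small':(445,208)}}[n].items(): print(n,nm,W[v-2:v+3,u-2:u+3].reshape(-1,3).mean(0))
E
```

```text
side red [385. 246.] 47 [ 0.5228 -0.2212  0.0354] [ 0.519 -0.229  0.018] [ 0.527 -0.213  0.052]
side big [0.5163654  0.17828086 0.01956172]
side small [0.47011425 0.38762547 0.01422885]
scene red [182. 305.] 213 [ 0.5423 -0.2182  0.0451] [ 0.526 -0.229  0.02 ] [ 0.549 -0.204  0.064]
scene yel [257. 278.] 20 [ 0.5117 -0.0648  0.0145] [ 0.505 -0.071  0.01 ] [ 0.518 -0.059  0.017]
scene yel [119. 316.] 55 [ 0.4983 -0.3311  0.0135] [ 0.487 -0.338  0.003] [ 0.506 -0.326  0.018]
scene yel [196. 323.] 46 [ 0.5648 -0.2039  0.013 ] [ 0.555 -0.21   0.005] [ 0.572 -0.198  0.018]
scene big [nan nan nan]
scene small [0.48066556 0.39280649 0.01243791]
```

View pics/crop_tt.png

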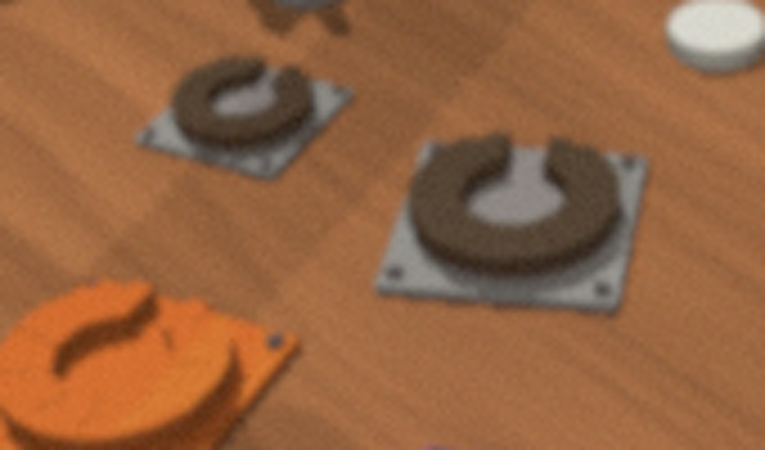

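View pics/crop_h.png

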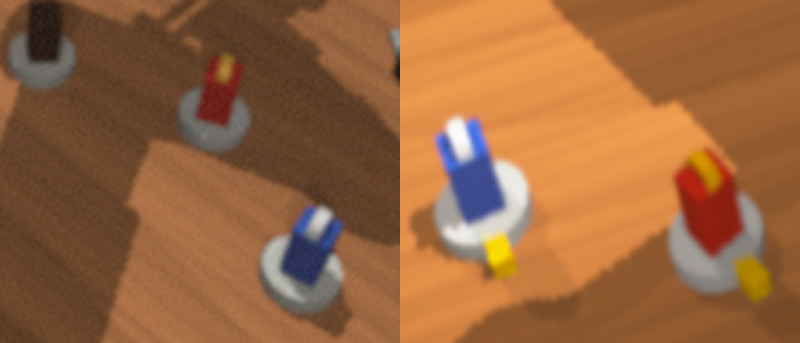

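```bash
python3 - <<'E'
from h import *
s=np.load('side0.npz');im,W=s['im'],s['W']
g=(im.astype(int).ptp(-1) if hasattr(im,'ptp') else np.ptp(im.astype(int),-1))
sub=W[140:195,220:292]; 
m=(sub[...,2]>.022)&(sub[...,2]<.034)
P=sub[m]
# disc outer fit of top points
from scipy.optimize import least_squares
H=cv2.convexHull(P[:,:2].astype(np.float32))[:,0]
r=least_squares(lambda p:np.hypot(*(H-p[:2]).T)-.062,[.52,.18],loss='soft_l1',f_scale=.002); c=r.x; print(c,r.cost,len(P))
rad=np.hypot(*(P[:,:2]-c).T); print(np.percentile(rad,[1,99]))
a=np.degrees(np.arctan2(P[:,1]-c[1],P[:,0]-c[0])); print(np.histogram(a[rad>.035],bins=np.arange(-180,181,10)))
E
```

```text
[0.5234048  0.19064183] 1.8269944162832926e-05 847
[0.03037783 0.06262157]
(array([23, 28, 28, 28, 29, 27, 25, 29, 27, 25, 22, 27, 20, 20, 22, 23, 15,
       19, 22, 15, 10,  0,  0, 19, 16, 18, 22, 21, 20, 19, 20, 19, 22, 20,
       24, 22]), array([-180, -170, -160, -150, -140, -130, -120, -110, -100,  -90,  -80,
        -70,  -60,  -50,  -40,  -30,  -20,  -10,    0,   10,   20,   30,
         40,   50,   60,   70,   80,   90,  100,  110,  120,  130,  140,
        150,  160,  170,  180]))
```

>>> arm_command(targets=[[[0, 0, 0], [-23, -36.5, -12], 0], [[0, 0, 0], [-23, -36.5, -12], 0], [[0, 0, 0], [-23, -36.5, -12], 0], [[0, 0, 0], [-23, -36.5, -12], 0], [[0, 0, 0], [-23, -36.5, -12], 0], [[0, 0, 0], [-23, -36.5, -12], 0], [[0, 0, 0], [0, 0, 0], 0], [[0, 0, 0], [0, 0, 0], 0]])

```text
t: 0.95
eef_pos: [0.5364, -0.2199, 0.3324]
ee_rot: [3.141, 0.0, -1.573]
force: [-0.0, 0.3, 0.4]
width: 0.0878
```

```bash
python3 - <<'E'
from h import *
p=cam('wrist'); im,d=grab_frame('wrist'); save('wrist1',im); W=world(p,d); np.savez('wrist1.npz',im=im,W=W)
hsv=cv2.cvtColor(im,cv2.COLOR_RGB2HSV).astype(int)
red=((hsv[...,0]<5)|(hsv[...,0]>174))&(hsv[...,1]>180)&(W[...,2]>.055)&(W[...,2]<.066)
yel=(hsv[...,0]>20)&(hsv[...,0]<34)&(hsv[...,1]>150)&(W[...,2]<.02)&(W[...,2]>.009)
gold=(hsv[...,0]>10)&(hsv[...,0]<34)&(hsv[...,1]>120)&(W[...,2]<.08)&(W[...,2]>.062)
for k,m in(('red',red),('yel',yel),('gold',gold)):
    nc,l,st,ce=cv2.connectedComponentsWithStats(m.astype(np.uint8))
    for i in range(1,nc):
        if st[i,4]>15:
            P=W[l==i]; r=cv2.minAreaRect((P[:,:2]*1000).astype(np.float32)); print(k,ce[i].round(),st[i,4],P.mean(0).round(4),r)
foot=(W[...,2]>.011)&(W[...,2]<.0165)&(hsv[...,1]<90)&(np.hypot(W[...,0]-.537,W[...,1]+.219)<.05)
P=W[foot]; H=cv2.convexHull((P[:,:2]*1000).astype(np.float32)); print(len(P),cv2.minEnclosingCircle(H),np.percentile(P[:,2],[5,50,95]))
E
```

```text
red [288. 208.] 196 [ 0.5331 -0.2251  0.0596] ((533.6871337890625, -224.91583251953125), (22.215747833251953, 10.106162071228027), 24.345233917236328)
red [306. 223.] 17 [ 0.5197 -0.2136  0.0598] ((520.0355224609375, -213.8822479248047), (3.201716899871826, 4.123310565948486), 22.94015121459961)
yel [335.  67.] 341 [ 0.4944 -0.332   0.0135] ((493.7032470703125, -332.31195068359375), (18.07080078125, 11.628820419311523), 7.656583786010742)
yel [256. 217.] 199 [ 0.5618 -0.2052  0.0136] ((561.4032592773438, -204.85891723632812), (13.928154945373535, 12.792177200317383), 18.188282012939453)
gold [291. 220.] 305 [ 0.5309 -0.2187  0.0694] ((531.5244750976562, -218.2176971435547), (22.273326873779297, 8.431690216064453), 23.080055236816406)
1257 ((531.7199096679688, -218.1021728515625), 25.963520050048828) [0.01253681 0.01376205 0.01492784]
```

View pics/wrist1.png

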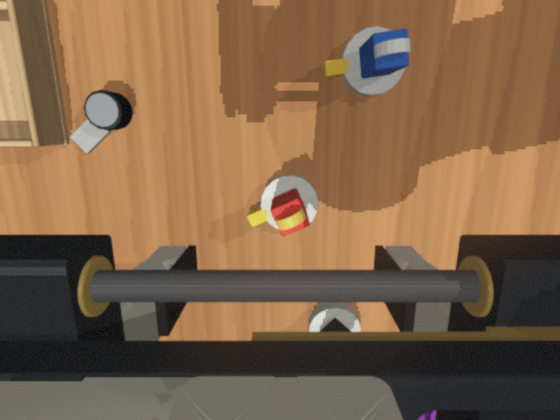

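The wrist view shows the red holder at (288,205). Its foot fit comes out at 26.0 mm radius and its heights match the spec. Key yaw is about 23.5°. I'll turn and descend.

>>> arm_command(targets=[[[0, 0, 0.137], [-4.7, 1.8, -25], 0], [[0, 0, 0.137], [0, 0, -25], 0], [[0, 0, 0.137], [0, 0, -25], 0], [[0, 0, 0], [0, 0, -25], 0], [[0, 0, 0], [0, 0, -20], 0], [[0, 0, 0], [0, 0, -12], 0], [[0, 0, 0], [0, 0, -3], 0], [[0, 0, 0], [0, 0, 0], 0]])

```text
t: 1.8
eef_pos: [0.5329, -0.2168, 0.1978]
ee_rot: [3.141, -0.0, -1.159]
force: [-0.9, -0.7, -0.1]
width: 0.0874
```

```bash
python3 - <<'E'
from h import *
for n in ['side','scene']:
    im,d=grab_frame(n); save(n+'2',cv2.resize(im[170:300,310:450] if n=='side' else im[220:350,110:270],None,fx=4,fy=4,interpolation=cv2.INTER_CUBIC))
print(get_state())
E
```

```text
{'t': 1.9, 'q': array([-4.69002078e-02,  4.10784146e-01, -4.50699557e-01,  3.02884763e-04,
       -7.07680001e-01,  4.58224768e-01]), 'qd': array([-3.44366366e-03, -7.63278554e-03, -1.29039732e-03, -5.46116688e-04,
        6.53921371e-04, -9.75905181e-05]), 'joint_efforts': array([ 8.84800265e-02, -5.24380696e+01,  2.01038146e+01,  4.76389065e+00,
        6.80238800e-02, -2.43795337e-03]), 'eef_pos': array([ 0.53296425, -0.21706502,  0.19866458]), 'ee_rot': array([-3.14021574e+00, -8.99113081e-04, -1.15924239e+00]), 'force': array([ 0.00078976, -0.13370028, -0.59604719]), 'moment': array([-0.05140339,  0.01305169, -0.02654757]), 'width': 0.08761393090227133}
```

View pics/scene2.png

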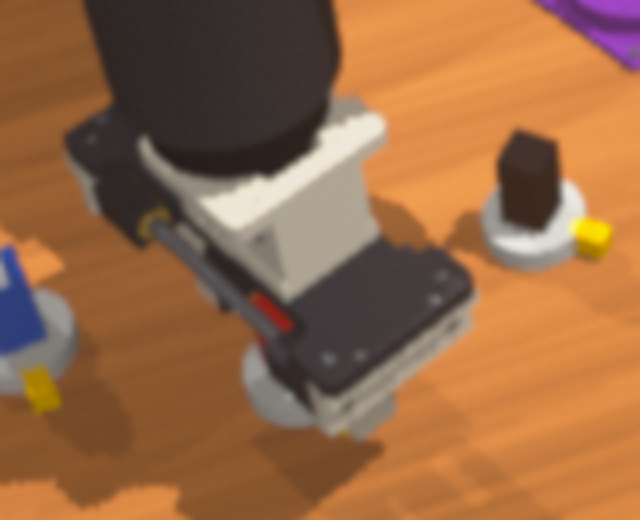

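The scene crop shows the red block between the fingers. The force reads clear, so I'll close the gripper.

>>> arm_command(targets=[[[0, 0, 0], [0, 0, 0], 1], [[0, 0, 0], [0, 0, 0], 1], [[0, 0, 0], [0, 0, 0], 1], [[0, 0, 0], [0, 0, 0], 1], [[0, 0, 0], [0, 0, 0], 1], [[0, 0, 0], [0, 0, 0], 1], [[0, 0, 0], [0, 0, 0], 1], [[0, 0, 0], [0, 0, 0], 1]], squeeze=30)

```text
t: 2.7
eef_pos: [0.5323, -0.2172, 0.1976]
ee_rot: [3.142, 0.0, -1.16]
force: [-0.6, 0.1, 0.1]
width: 0.0293
```

>>> arm_command(targets=[[[0, 0, 0], [0, 0, 0], 1], [[0, 0, 0], [0, 0, 0], 1], [[0, 0, 0], [0, 0, 0], 1], [[0, 0, 0], [0, 0, 0], 1]])

```text
t: 3.1
eef_pos: [0.5323, -0.2172, 0.1976]
ee_rot: [-3.142, -0.0, -1.16]
force: [1.1, -0.4, -1.5]
width: 0.0237
```

Gripped: the width is 23.7 mm against a 24 mm block. Lifting, then flying past the well so the wrist camera can see it.

>>> arm_command(targets=[[[0, 0, 0], [0, 0, 10], 1], [[0, 0, 0], [0, 0, 25], 1], [[0, 0, 0], [0, 0, 40], 1], [[0, 0, 0.04], [0, 15, 35], 1], [[0, 0, 0.06], [0, 35, 10], 1], [[0, 0, 0.06], [0, 45, 0], 1], [[0, 0, 0.06], [0, 45, 0], 1], [[0, 0, 0.05], [0, 45, 0], 1]])

```text
t: 3.9
eef_pos: [0.5316, -0.0308, 0.3185]
ee_rot: [-3.141, -0.0, -0.888]
force: [1.0, 0.5, -2.7]
width: 0.0238
```

>>> arm_command(targets=[[[0, 0, 0], [0, 45, 0], 1], [[0, 0, 0], [0, 45, 0], 1], [[0, 0, 0], [0, 45, 0], 1], [[0, 0, 0], [0, 45, 0], 1], [[0, 0, 0], [0, 45, 0], 1], [[0, 0, 0], [0, 40, 0], 1], [[0, 0, 0], [0, 15, 0], 1], [[0, 0, 0], [0, 0, 0], 1]])

```text
t: 4.7
eef_pos: [0.532, 0.2497, 0.3178]
ee_rot: [3.141, 0.0, -0.887]
force: [-0.5, -0.5, -2.7]
width: 0.0237
```

```bash
python3 - <<'E'
from h import *
for n in ['wrist','side','scene']:
    p=cam(n); im,d=grab_frame(n); save(n+'3',im); np.savez(n+'3.npz',im=im,W=world(p,d))
s=get_state(); print(s['t'],s['eef_pos'],s['ee_rot'],s['force'],s['width'])
E
```

```text
4.85 [0.53200913 0.24688128 0.31765953] [ 3.14070324e+00  4.90757131e-05 -8.90238233e-01] [-0.45556375 -1.31590149 -1.69635176] 0.02393125678604704
```

View pics/wrist3.png

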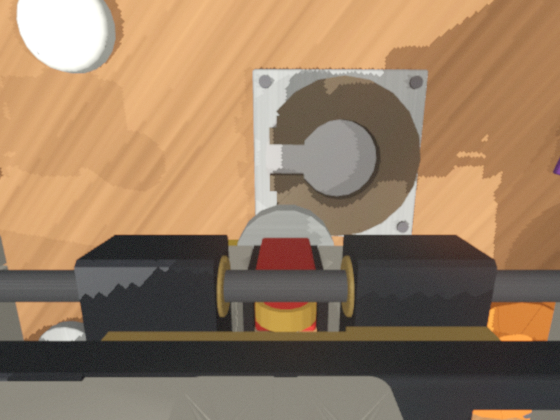

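View pics/side3.png

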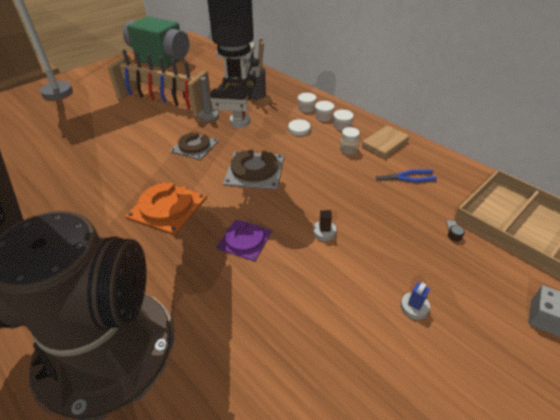

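View pics/scene3.png

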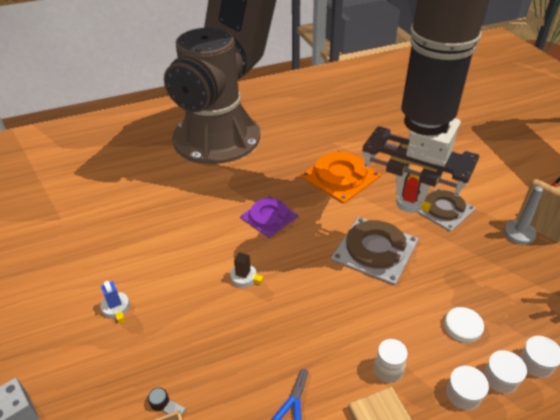

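```bash
python3 - <<'E'
from h import *
from scipy.optimize import least_squares
z=np.load('wrist3.npz');im,W=z['im'],z['W'];hsv=cv2.cvtColor(im,cv2.COLOR_RGB2HSV).astype(int)
near=np.hypot(W[...,0]-.523,W[...,1]-.19)
top=(W[...,2]>.024)&(W[...,2]<.032)&(near<.07)&(np.arange(420)[:,None]<234)
P=W[top]; H=cv2.convexHull((P[:,:2]*1000).astype(np.float32))[:,0]
f=lambda p:np.hypot(*(H-p[:2]).T)-62
r=least_squares(f,[523,190],loss='soft_l1');c=r.x;print('disc',c,'z',np.median(P[:,2]),abs(r.fun).max())
# well floor
fl=(W[...,2]>.010)&(W[...,2]<.018)&(np.hypot(W[...,0]-c[0]/1e3,W[...,1]-c[1]/1e3)<.060)
F=W[fl];rr=np.hypot(*(F[:,:2]*1e3-c).T)
S=F[(rr>36)&(rr<58)][:,:2]*1e3-c; print('slot dir',np.degrees(np.arctan2(*S.mean(0)[::-1])),len(S), 'floor z',np.median(F[:,2]))
a=np.arctan2(S.mean(0)[1],S.mean(0)[0]);print('slot lateral',np.percentile(S@[-np.sin(a),np.cos(a)],[1,99]))
a0=np.degrees(np.arctan2(P[:,1]*1e3-c[1],P[:,0]*1e3-c[0]));R=np.hypot(P[:,0]*1e3-c[0],P[:,1]*1e3-c[1]);
for lo,hi in((36,42),(42,48),(48,54),(54,60)):
    m=(R>lo)&(R<hi)&(abs(a0-39)<60); q=np.sort(a0[m]); g=np.argmax(np.diff(q)); print('gap',lo,q[g],q[g+1],(q[g]+q[g+1])/2)
plate=(W[...,2]>.010)&(W[...,2]<.018)&(near<.11)&(hsv[...,1]<60)&(np.arange(420)[:,None]<234)
print('plate',cv2.minAreaRect((W[plate][:,:2]*1e3).astype(np.float32)))
ft=(W[...,2]>.10)&(W[...,2]<.15)&(np.arange(420)[:,None]<300)
print('held z hist',np.histogram(W[ft][:,2],bins=np.arange(.1,.151,.005)))
ft=(W[...,2]>.128)&(W[...,2]<.138)&(hsv[...,1]<90);ft[260:]=0
P=W[ft][:,:2]*1e3; H=cv2.convexHull(P.astype(np.float32))[:,0]
r=least_squares(lambda p:np.hypot(*(P-p).T)[np.hypot(*(P-p).T)>0]*0+0 if 0 else np.hypot(*(H-p).T)-26,[532,248],loss='soft_l1',f_scale=.5);print('foot',r.x,r.fun.round(1),len(P))
y=(hsv[...,0]>20)&(hsv[...,0]<34)&(hsv[...,1]>150)&(W[...,2]>.1)&(W[...,2]<.15);print('key',y.sum(),W[y].mean(0) if y.any() else '')
rd=((hsv[...,0]<5)|(hsv[...,0]>174))&(hsv[...,1]>180)&(W[...,2]>.12);rd[270:]=0;print('red',cv2.minAreaRect((W[rd][:,:2]*1e3).astype(np.float32)),W[rd].min(0),W[rd].max(0))
s=np.load('side3.npz');
E
```

```text
disc [521.96435721 190.14182572] z 0.027574517274962074 4.15804975061647
slot dir 39.5896936003639 783 floor z 0.01375761837321482
slot lateral [-11.35164725  11.70926391]
gap 36 21.67701777550051 56.15813520473622 38.917576490118364
gap 42 24.026412025341127 53.683477925615094 38.85494497547811
gap 48 25.752704069544023 52.00415502678562 38.87842954816482
gap 54 26.610258930749225 51.182103832189455 38.89618138146934
plate ((522.7830200195312, 190.2917938232422), (129.6920166015625, 131.0575408935547), 38.727088928222656)
held z hist (array([   0,    0,    0,    0,  165,  211, 2231,  211,  263,  429]), array([0.1  , 0.105, 0.11 , 0.115, 0.12 , 0.125, 0.13 , 0.135, 0.14 ,
       0.145, 0.15 ]))
foot [531.28964032 248.80601828] [-0.2 -0.4 -0.5 -0.2  0.1 -8.3 -0.6 -0.1 -0.1 -0.2 -0.1  0.1 -0.   0.1
  0.2  0.2  0.1  0.1  0.1  0.1  0.   0.2  0.2  0.2 -0.1  0.1  0.1 -0.1
 -0.2 -0.3 -0.2] 2408
key 38 [0.55685785 0.26182563 0.12644031]
red ((538.9624633789062, 239.6556854248047), (22.506851196289062, 1.2852439880371094), 39.18284225463867) [0.53001736 0.23257188 0.14059159] [0.5474929  0.2472472  0.17425926]
```

Measured: well centre (522.3, 190.2), slot at 38.9°, held foot centre (531.3, 248.8), block at about 39°. I'll move over the well, partway down, then check.

>>> arm_command(targets=[[[0, 0, 0], [-5, -29, 0], 1], [[0, 0, 0], [-4, -29.6, 0], 1], [[0, 0, 0], [0, 0, -15], 1], [[0, 0, 0], [0, 0, -25], 1], [[0, 0, 0], [0, 0, -20], 1], [[0, 0, 0], [0, 0, -10], 1], [[0, 0, 0], [0, 0, -4], 1], [[0, 0, 0], [0, 0, 0], 1]])

```text
t: 5.65
eef_pos: [0.5234, 0.1888, 0.2438]
ee_rot: [3.141, -0.0, -0.89]
force: [-0.6, -0.3, -1.3]
width: 0.0236
```

```bash
cat > look.py <<'E'
from h import *
import sys
t=sys.argv[1]; o=[]
for n,(a,b,c,d_) in {'wrist':(120,330,150,430),'side':(100,205,195,335),'scene':(180,300,310,470)}.items():
    p=cam(n); im,d=grab_frame(n); np.savez(n+t+'.npz',im=im,W=world(p,d)); o.append(cv2.resize(im[a:b,c:d_],(400,300),interpolation=cv2.INTER_CUBIC))
o.append(o[0]*0); save('look'+t,np.vstack([np.hstack(o[:2]),np.hstack(o[2:])]))
s=get_state(); print(s['t'],s['eef_pos'],s['ee_rot'],s['force'],s['moment'],s['width'])
E
python3 look.py 4
```

```text
5.8 [0.5236425  0.18934197 0.24462948] [-3.14003665e+00 -1.90225093e-04 -8.89632897e-01] [ 0.49482512 -0.45538361 -1.57221181] [-0.01434424  0.05590315  0.01580694] 0.023677443079541494
```

View pics/look4.png

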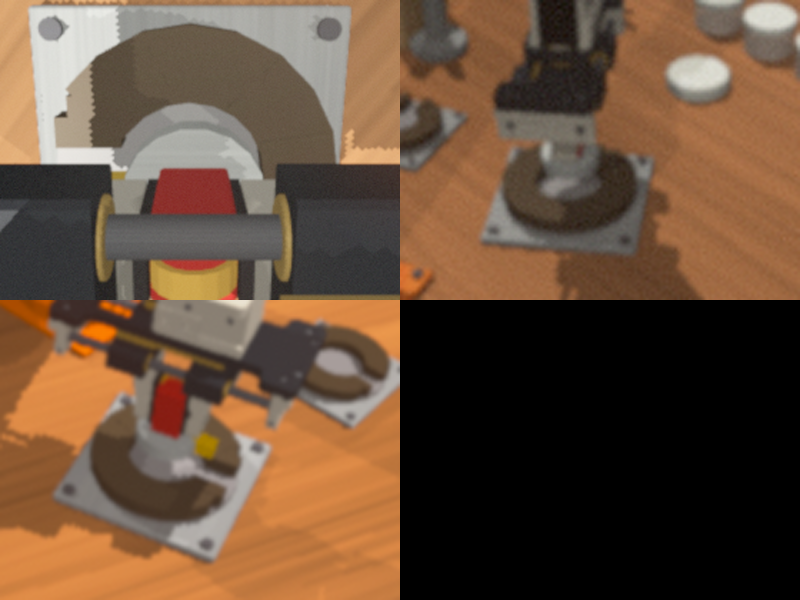

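The three views show the foot concentric over the well and the key above the slot, still hovering. By the estimate it is under 1 mm off. I'll descend slowly.

>>> arm_command(targets=[[[0, 0, 0], [-0.5, 0.7, -6], 1], [[0, 0, 0], [0, 0, -6], 1], [[0, 0, 0], [0, 0, -6], 1], [[0, 0, 0], [0, 0, -4], 1], [[0, 0, 0], [0, 0, -3], 1], [[0, 0, 0], [0, 0, 0], 1]])

```text
t: 6.4
eef_pos: [0.5227, 0.1898, 0.218]
ee_rot: [3.141, 0.0, -0.89]
force: [-1.2, -0.5, -2.4]
width: 0.0239
```

```bash
python3 look.py 5; python3 - <<'E'
from h import *
from scipy.optimize import least_squares
z=np.load('wrist5.npz');im,W=z['im'],z['W'];hsv=cv2.cvtColor(im,cv2.COLOR_RGB2HSV).astype(int)
n=np.hypot(W[...,0]-.523,W[...,1]-.19); m=(n<.03)&(hsv[...,1]<90)&(W[...,2]>.03)&(W[...,2]<.045); m[262:]=0
P=W[m]; zz=np.median(P[:,2]); P=P[abs(P[:,2]-zz)<.003]; H=cv2.convexHull((P[:,:2]*1e3).astype(np.float32))[:,0]
print('foot',zz,least_squares(lambda p:np.hypot(*(H-p).T)-26,[523,190],loss='soft_l1',f_scale=.5).x)
E
```

```text
6.55 [0.52288877 0.18995074 0.21876549] [-3.14143633e+00 -7.27989035e-05 -8.89688200e-01] [ 0.37279065  0.71718706 -1.24695127] [-0.0555068   0.06541483 -0.02454929] 0.024038899610938073
foot 0.034164786469830094 [521.64650802 188.85770249]
```

View pics/look5.png

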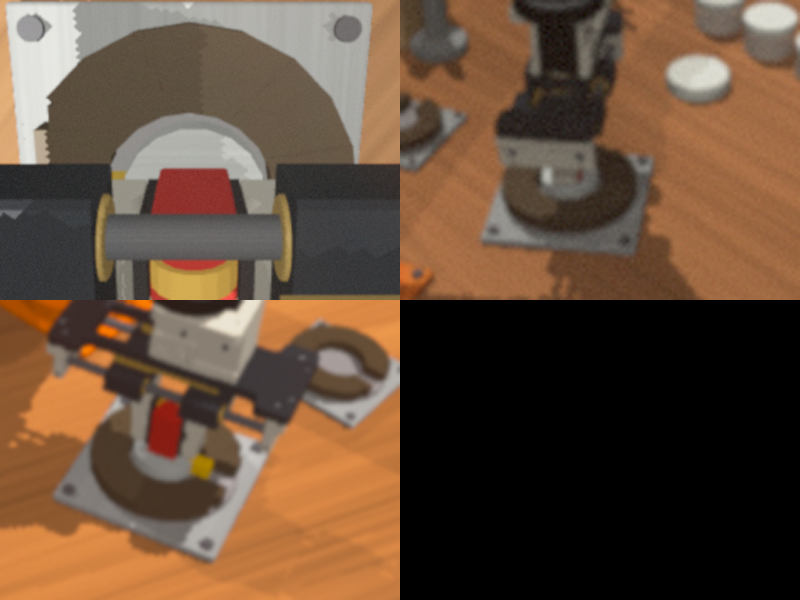

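The foot top is at 34 mm, already in the well with no contact. About 6 mm remains.

>>> arm_command(targets=[[[0, 0, 0], [0.3, 0.3, -2], 1], [[0, 0, 0], [0, 0, -2], 1], [[0, 0, 0], [0, 0, -1], 1], [[0, 0, 0], [0, 0, 0], 1]])

```text
t: 6.95
eef_pos: [0.523, 0.1901, 0.2135]
ee_rot: [3.141, 0.0, -0.89]
force: [-0.5, 0.5, -2.2]
width: 0.0237
```

>>> arm_command(targets=[[[0, 0, 0], [0, 0, -0.7], 1], [[0, 0, 0], [0, 0, 0], 1]])

```text
t: 7.15
eef_pos: [0.5231, 0.1902, 0.2129]
ee_rot: [3.142, 0.0, -0.89]
force: [0.5, 0.4, -2.6]
width: 0.0239
```

>>> arm_command(targets=[[[0, 0, 0], [0, 0, -0.7], 1], [[0, 0, 0], [0, 0, 0], 1]])

```text
t: 7.35
eef_pos: [0.5231, 0.1901, 0.2122]
ee_rot: [3.142, 0.0, -0.89]
force: [-0.1, -0.4, -1.8]
width: 0.0241
```

>>> arm_command(targets=[[[0, 0, 0], [0, 0, -0.5], 1], [[0, 0, 0], [0, 0, 0], 1]])

```text
t: 7.55
eef_pos: [0.5231, 0.1902, 0.2117]
ee_rot: [3.142, 0.0, -0.89]
force: [0.1, -0.5, -1.9]
width: 0.0239
```

>>> arm_command(targets=[[[0, 0, 0], [0, 0, -0.5], 1], [[0, 0, 0], [0, 0, 0], 1]])

```text
t: 7.75
eef_pos: [0.5231, 0.1902, 0.2116]
ee_rot: [-3.141, -0.0, -0.89]
force: [-1.6, -0.6, 3.1]
width: 0.0239
```

The force jumped by +5 N at TCP 0.2116, exactly the predicted seated height, so it's on the floor. Quick look, then release.

>>> arm_command(targets=[[[0, 0, 0], [0, 0, 0], 0], [[0, 0, 0], [0, 0, 0], 0], [[0, 0, 0], [0, 0, 0], 0], [[0, 0, 0], [0, 0, 0], 0], [[0, 0, 0], [0, 0, 0], 0], [[0, 0, 0], [0, 0, 0], 0], [[0, 0, 0], [0, 0, 0], 0], [[0, 0, 0], [0, 0, 0], 0]])

```text
t: 8.55
eef_pos: [0.5231, 0.1902, 0.2113]
ee_rot: [3.142, -0.0, -0.89]
force: [-0.7, -0.6, 0.2]
width: 0.0821
```

```bash
python3 look.py 6
```

```text
8.7 [0.52308581 0.19019129 0.21126771] [ 3.14157887e+00 -1.11533973e-05 -8.89775406e-01] [-0.46754844 -0.55372754  0.33953876] [-0.05521686  0.07999219 -0.00221035] 0.0871106964585224
```

View pics/look6.png

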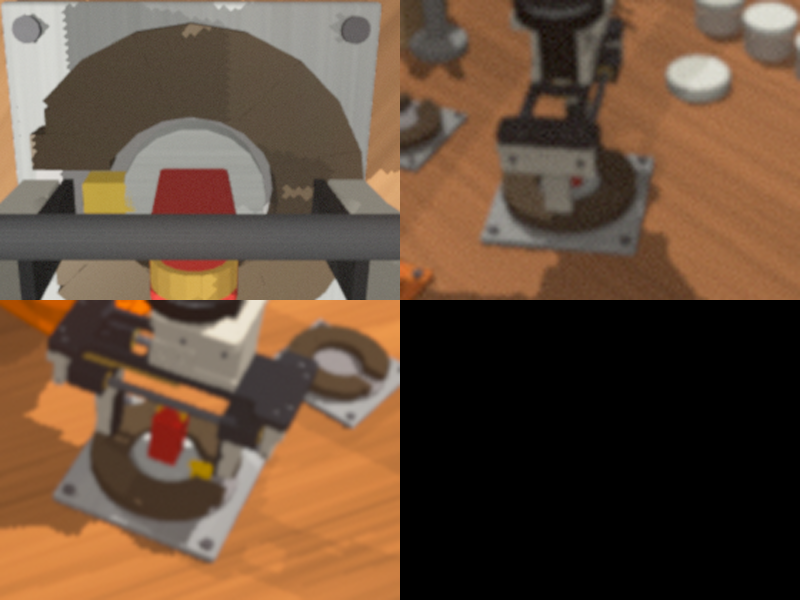

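The fingers are open, the foot is in the well and the key is in the slot. I'll lift straight up and check.

>>> arm_command(targets=[[[0, 0, 0], [0, 0, 10], 0], [[0, 0, 0], [0, 0, 25], 0], [[0, 0, 0], [0, 0, 35], 0], [[0, 0, 0], [0, 0, 35], 0], [[0, 0, 0], [0, 0, 20], 0], [[0, 0, 0], [0, 0, 0], 0], [[0, 0, 0], [0, 0, 0], 0]])

```text
t: 9.4
eef_pos: [0.5229, 0.1901, 0.3372]
ee_rot: [-3.14, 0.0, -0.89]
force: [-0.6, -0.7, -0.5]
width: 0.0879
```

```bash
python3 look.py 7; python3 - <<'E'
from h import *
z=np.load('wrist7.npz');im,W=z['im'],z['W'];hsv=cv2.cvtColor(im,cv2.COLOR_RGB2HSV).astype(int)
R=np.hypot(W[...,0]-.5223,W[...,1]-.1902)
m=(R<.026)&(hsv[...,1]<60)&(W[...,2]<.04)&(W[...,2]>.02); A=np.c_[W[m][:,:2]-[.5223,.1902],np.ones(m.sum())]; 
co=np.linalg.lstsq(A,W[m][:,2],rcond=None)[0]; print('foot plane z',co[2],'tilt deg',np.degrees(co[:2]),m.sum(),cv2.minEnclosingCircle((W[m][:,:2]*1e3).astype(np.float32)))
d=(R>.035)&(R<.058)&(W[...,2]>.022)&(W[...,2]<.034)&(hsv[...,0]<30)&(hsv[...,1]>60)&(hsv[...,2]<130);print('disc z',np.median(W[d][:,2]))
y=(hsv[...,0]>20)&(hsv[...,0]<34)&(hsv[...,1]>150)&(W[...,2]<.04)&(R<.05);P=W[y].mean(0);print('key',P,np.degrees(np.arctan2(P[1]-.1902,P[0]-.5223)))
E
```

```text
9.55 [0.52275344 0.18996756 0.33543818] [ 3.13993258e+00  1.79126408e-04 -8.89944951e-01] [0.47300525 0.80330547 0.35049586] [-0.07181633  0.05571721 -0.04478555] 0.0874069733363192
foot plane z 0.02774174327481967 tilt deg [-0.0075284  -0.11089847] 1313 ((522.422607421875, 189.64581298828125), 25.722843170166016)
disc z 0.027636035926533242
key [0.54711227 0.20830727 0.02755661] 36.12087664357049
```

View pics/look7.png

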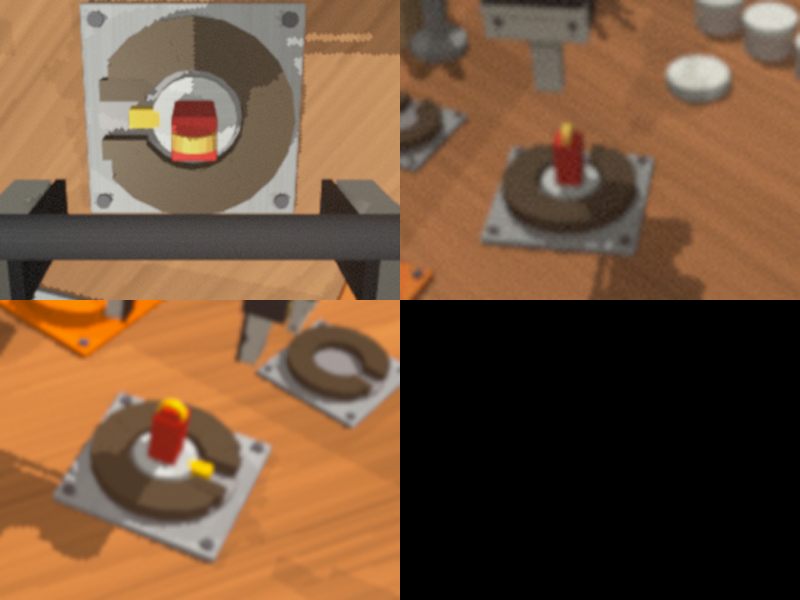

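The foot top is at 27.7 mm and the disc top at 27.6 mm, so it's flush. Tilt is about 0.1°, and the key is in the slot. Handing in.

```bash
python3 -c "
from station import *
print(job_done())"
```

```text
the job is handed in; nothing more can be done
None
```

The red holder with the gold ring is seated in the well of the large bronze turntable, with its key in the slot. I lowered it until it touched the floor with about 5 N, then let go and backed off straight up. The job was handed in at about 9.6 s.

**Seating:** the last check showed the foot top at 27.7 mm and the disc top at 27.6 mm, so the foot is flush. Tilt was about 0.1°, and the foot centre was within 1 mm of the well centre.

**Key:** the pictures show it inside the slot. The last reading put it at about 36° against 39° for the slot, while the block read about 39° in the hand. I took the 3° as coming from the small centring error, and it is well inside the slot's clearance.

**Other holders:** I never moved the gripper onto the blue or black holders. The full views taken while carrying the red one showed both in place, but I didn't photograph them again at the end.

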